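# Mount the microphone on the announcer's desk rail

### The arm

A 6-joint arm with a two-finger parallel gripper is mounted at the origin on the work surface. World frame = base frame: x ahead of the robot, y to its left, z up, the work surface at z = 0. Lengths are in mm, angles in rad, forces in N, time in s.
With the tool pointing down it reaches from about 300 to 775 mm from the base axis. Payload 14.6 kg.
Tool frame: the origin (TCP) lies between the finger pads; the fingertips stand manip.finger_overhang ahead of it and the grasp point (between the pads) lies 2 mm behind it (manip.finger_overhang is the distance from the TCP to the fingertips, in mm); z points along the fingers, y is the direction in which the jaws open and shut (so a half turn about z gives the same grasp; the last joint's range is limited). The gripper opens to 94 mm and grips with 3 to 60 N. Pads are 16 mm wide; open, the fingers measure 119 mm over their backs; the gripper's body (75 mm by 177 mm) begins 78 mm behind the grasp point.
Start: joints at [1.034, 0.3, 1.521, -0, 1.321, -0.067], TCP at [248.985, 490.404, 222.446] pointing down, gripper open.
Joint ranges: [-3.03, 3.03], [-0.79, 2.21], [0.23, 2.52], [-1.04, 4.18], [0, 3.07], [-2.55, 2.55]. Speed limits (rad/s): [2.22, 2.22, 2.57, 3.14, 3.14, 3.14].

### API

Orientations are given as [roll, pitch, yaw] about the fixed x, y, z axes, in that order (R = Rz(yaw) Ry(pitch) Rx(roll)).
In Python, from cell import manip gives the robot as it stands.
- The arm moves only by the tool drive_tool, never from a script. Its argument "steps" is a list of rows, each an object with "delta_pos": the shift along the world's x, y, z in mm, a list of three; "yaw": the turn about the world's z in rad; "hand": the finger opening in mm, from 0 to 94. A call has 1 to 5 rows; each row shifts and turns the commanded pose from where the row before left it; what a row does not reach is not made up. A row lasts 1/12 s, in which the tool goes at most 41.7 mm and 7.16 degrees, less where a joint would pass 70% of its speed; a pose out of reach is approached as far as the arm can. A call is refused whole if a number of a shift passes 41.7 or a number of a turn 0.125, either way. A call with a gripper value outside its range is refused whole. The fingers move at their own pace and stop on an object; "squeeze" is the grip in N (left out, the last holds). Time passes only in rows, so rows that do not move let the fingers close. It gives the time, the measured TCP pose, the force and the opening at its end, in the units of the state.
- manip.read_state(): the state, without advancing time (a new reading comes with each control period).
- manip.camera(name): name is "scene" or "top" or "wrist"; returns a dict with "frame" (480x640x3 uint8, red, green, blue), "range_z" (480x640 float32, mm along the optical axis (not along the pixel's ray), 0 where there is no reading), "intrinsics" (3x3 intrinsics, pixels), "dist_coeffs" ([k1, k2, p1, p2, k3] as OpenCV has them; the pictures are not rectified), "position" and "attitude" of the camera in the world. Camera axes: x right, y down, z forward; pixel columns grow to the right and rows downward; lengths in mm; the calibration is good to about 2 mm. A picture is of the moment at which its call begins.
- manip.sign_off(): hands the job in, once; it reports no verdict.
The state is a dict: "clock": time; "joints": joint angles; "qd": joint speeds; "effort": joint torques, N m; "eef_pos": TCP position; "eef_rot": TCP orientation; "wrist_force": force on the tool from outside, world axes, zero at the start; "moment": the same for the moment, N m; "finger_gap": finger opening in mm.
Only numpy, scipy, OpenCV 4.12 (cv2) and the standard library are available. Lean on these libraries where they do the work, as an engineer would, in place of code of your own. Each camera call takes 0.05 s, during which the arm holds its last target.

### The job

Take the microphone from its grey parking block and lower its T-shaped foot into the slot of the aluminium desk rail, a few centimetres short of the yellow stop, with the mic's arm in line with the rail and pointing away from the stop. Slide it gently along the slot until it bears on the stop and pushes its sprung rubber buffer in a little, then press it down lightly against its own spring and give it a quarter turn clockwise so that the microphone points out squarely on the near side of the rail. Let it go so that it stays locked in the rail, upright and still resting against the buffer; don't ram the stop or force the rail, and leave the pens, CD cases and timer where they are.

Things in the scene. Friction and masses are not known exactly. Their poses are not given: they have to be found in the camera images.
- mic: Microphone on its rail mount, one loose piece, about 0.4 kg. Origin on the mount's upright axis, level with the underside of the let-out spring collar; z up, x the way its bent steel arm reaches. Bottom up: T-head; collar; grey shoulder disc 44 mm across, 14 to 26 mm above the origin; grip block. Starts standing in the parking block, collar on its top.
- mic_foot (a point): Lowest point of the mic's steel T-head, 11.5 mm below its origin. The head is 24 mm long (mic's x) and 11 mm wide (y), flat top 2 mm below the origin, rounded underside, on a 10 mm shaft. Two opposite corners are cut back: in the rail's channel it turns only clockwise (from above) and comes to a hard stop about 6 degrees past the quarter turn.
- mic_grip (a point): Grip point on the mic's axis, 48 mm above its origin, in the black ribbed block 36 mm along mic x and 26 mm along mic y (grip it across these 26 mm), 26 to 66 mm above the origin.
- mic_tip (a point): End of the microphone, 150 mm along x and 160 mm above the origin of mic (top at 170 mm). The 8 mm thick arm leaves the shoulder disc at 20 mm height and curves up to it.
- collar (a joint): How far the mic's round collar (48 mm across, 6 mm thick) is pushed up against its spring, m: 0 let out, 0.007 fully in, then hard. Spring 6 N at 0, 1.5 N more per mm. With the collar on the rail it must go in over 3 mm to free the T-head below the lips for turning: about 7 N of push beside the weight (5 mm: about 10 N). Stays 3 mm in when locked.
- rail: Fixed aluminium T-slot rail, 40 mm wide (x), 340 long (y), 26 high. Origin mid-underside; +x to the far side, -x to the announcer's near side (the robot's), +y towards the stop and a red cue lamp (34 mm high on the rail at y = 148 mm). Slot at x = 0, open above, 14 mm wide between lips 5 mm thick; channel below 25 mm wide, floor 20 mm under the rail top; ends capped.
- stop: Yellow clamp block fixed on the rail, 38 mm across it, 22 along, 14 high. Origin on its -y face, mid-width, at rail-top level; axes as the rail's. From this face a set screw, set differently each time, holds a round rubber buffer (8 mm) on a spring: its tip stands 7 to 23 mm out to -y and gives 4 mm (3 N at first touch, 0.6 N more per mm), then is hard. The mic's collar, radius 24 mm, meets it.
- park: Fixed grey parking block 85 x 85 x 30 mm with a round hole 31 mm wide, 22 mm deep in the middle of its top. Origin at the centre of its underside on the desk.
- pens: Black open tray 65 x 160 x 30 mm with three marker pens, loose. Origin at the centre of its underside.
- cds: Stack of three CD cases about 130 x 148 x 29 mm, loose. Origin at the centre of its underside.
- timer: White desk timer 50 x 80 x 31 mm, loose. Origin at the centre of its underside.

How it is judged (in metres and radians):
On the way, in this order (a step that is already met when the one before it is completed fails the run):
1. the T-head is down in the slot, arm along the rail and pointing away from the stop, mount axis at least 52 mm short of the stop block (x of mic in the frame of rail between -0.004 and 0.004 m and z of mic in the frame of rail between 0.015 and 0.029 m and angle between mic's own z axis and vertical below 0.12 rad and angle between the x axis of mic and the y axis of rail, either way round below 0.2 rad and y of mic_tip in the frame of rail below 0 m and y of mic in the frame of stop between -0.3 and -0.052 m), for 0.2 s.
2. slid along the slot, still in line with it, until the collar bears on the stop's buffer (contact force between mic and stop above 0.5 N and z of mic in the frame of rail below 0.029 m and angle between the x axis of mic and the y axis of rail, either way round below 0.25 rad), for 0.1 s.
At the end, for the whole second after the job is handed in: Mic released, at rest, upright within 0.08 rad: arm square to the rail within 0.2 rad on the near side, axis within 4 mm of the slot middle, T-head under the lips (collar still in over 2 mm, mic origin 1.5 to 5.5 mm below the rail top), touching the stop's buffer at 0.5 to 12 N (angle between the x axis of mic and the x axis of rail, either way round below 0.2 rad and x of mic_tip in the frame of rail below -0.1 m and x of mic in the frame of rail between -0.004 and 0.004 m and z of mic in the frame of rail between 0.0205 and 0.0245 m and value of joint collar above 0.002 m and angle between mic's own z axis and vertical below 0.08 rad and linear speed of mic below 0.02 m/s and contact force between mic and stop between 0.5 and 12 N).
It fails at once if the stop rammed: more than 12 N between the microphone and the stop (contact force between mic and stop above 12 N).
It fails at once if the rail forced: more than 35 N between the microphone and the rail (contact force between mic and rail above 35 N).
It fails at once if a bystander (pens, CD cases or timer) shifted more than 15 mm (distance of any of pens, cds, timer from where it was at the start of the episode above 0.015 m).
It also fails if it takes over 64 s, if anything falls off the work surface, if the arm or the gripper's body presses on something with over 40 N, if the wrist force passes 120 N, or if a joint passes its speed limit or range.

## Working session

There is one attempt and no reset: what is moved stays moved. The work goes in short steps, Python scripts to look and compute and a tool call to move; the robot and the scene stay as the last step left them, time stands still between calls to the robot, and variables do not carry over. Pictures are saved under pics/ and viewed, and the job is handed in when it is done.

Besides the shell and the picture viewer there is one more tool, called after "Call:" as name(argument=value, ...) on one line, values as JSON. drive_tool: Moves the arm, as the interface text tells. Its arguments: {"type":"object","properties":{"steps":{"type":"array"},"squeeze":{"type":"number"}},"required":["steps"]}

```bash
mkdir -p pics; ls; cat > h.py <<'E'
import numpy as np, cv2
from scipy.spatial.transform import Rotation as R
from cell import manip
def cam(n):
    c=manip.camera(n); return c
def save(c,f): cv2.imwrite('pics/'+f, cv2.cvtColor(c['frame'],cv2.COLOR_RGB2BGR))
def pose(c):
    a=np.array(c['attitude'],float)
    M=a if a.shape==(3,3) else R.from_euler('xyz',a).as_matrix()
    return M,np.array(c['position'],float)
def cloud(c):
    K=np.array(c['intrinsics'],float);d=np.array(c['dist_coeffs'],float)
    h,w=c['range_z'].shape
    u,v=np.meshgrid(np.arange(w),np.arange(h))
    p=cv2.undistortPoints(np.stack([u,v],-1).reshape(-1,1,2).astype(float),K,d).reshape(h,w,2)
    z=c['range_z'][...,None]
    P=np.concatenate([p*z,z],-1)
    M,t=pose(c); W=P@M.T+t
    W[c['range_z']==0]=np.nan
    return W
def ray_plane(c,uv,zp):
    K=np.array(c['intrinsics'],float);d=np.array(c['dist_coeffs'],float)
    p=cv2.undistortPoints(np.array(uv,float).reshape(-1,1,2),K,d).reshape(-1,2)
    M,t=pose(c); r=np.c_[p,np.ones(len(p))]@M.T
    return t+r*((zp-t[2])/r[:,2])[:,None]
E
python3 - <<'E'
from h import *
s=manip.read_state(); print(s, manip.finger_overhang)
for n in ['scene','top','wrist']:
    c=cam(n); save(c,n+'0.png'); print(n,c['position'],c['attitude'],c['intrinsics'],c['dist_coeffs'])
    np.save(n+'_cloud.npy',cloud(c)); np.save(n+'_rgb.npy',c['frame'])
E
```

```text
pics
{'clock': 0.0, 'joints': array([ 1.03440707e+00,  3.00479261e-01,  1.52158997e+00, -1.95130542e-05,
        1.32066819e+00, -6.66210221e-02]), 'qd': array([ 0.00103401, -0.00084326, -0.00177908, -0.00035735, -0.00278038,
        0.00050246]), 'effort': array([ 6.73839859e-04, -5.31803262e+01, -3.52740777e+01,  7.08383415e-02,
        2.43534520e-02, -1.26562209e-04]), 'eef_pos': array([248.8684193 , 490.20533941, 221.87807396]), 'eef_rot': array([-3.14044916e+00, -5.73510759e-05,  2.67182923e+00]), 'wrist_force': array([ 0.16176261,  0.47903252, -0.04121818]), 'moment': array([-0.02956719,  0.0049878 , -0.02406467]), 'finger_gap': 94.29663450942819} 17.0
scene [961.63204551 597.58551239 637.1758785 ] [-2.15190314  0.00596539  2.49296706] [[443.69644945   0.         308.66023036]
 [  0.         443.69644945 231.92552671]
 [  0.           0.           1.        ]] [0.0118188 0.        0.        0.        0.       ]
top [ 363.71989244   -6.77624752 1064.32668535] [-2.98073903  0.00631333 -1.58398762] [[477.40805735   0.         326.84786722]
 [  0.         477.40805735 238.81411897]
 [  0.           0.           1.        ]] [-0.00731201  0.          0.          0.          0.        ]
wrist [185.11163848 521.19877688 383.62218056] [2.89346527e+00 1.66485663e-03 1.10087471e+00] [[358.01038156   0.         320.52077454]
 [  0.         358.01038156 237.77065436]
 [  0.           0.           1.        ]] [-0.06158301  0.          0.          0.          0.        ]
```

View pics/scene0.png

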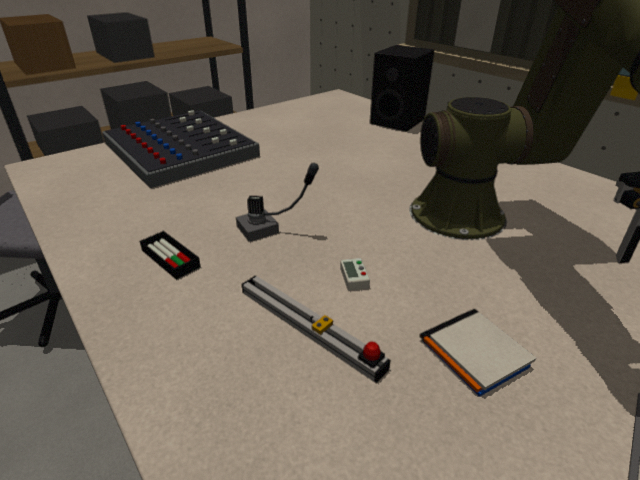

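View pics/top0.png

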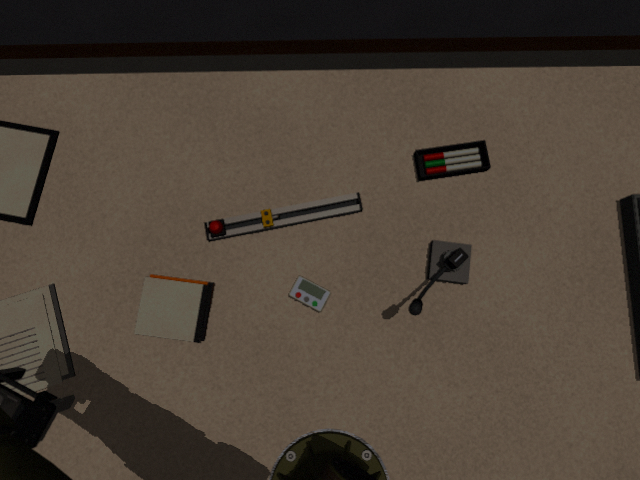

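View pics/wrist0.png

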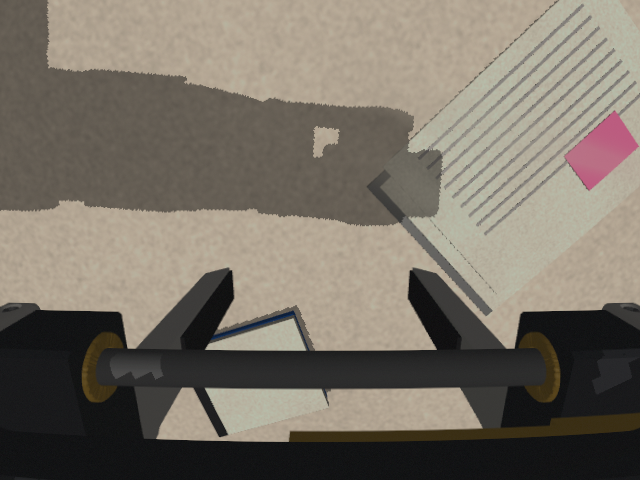

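The rail lies left to right in the top view, from (206,230) to (361,203). The stop is at (267,218) and the lamp at (216,228). The mic's parking block is at (450,262) and the mic tip at (415,308). Next I'll measure these.

```bash
python3 - <<'E'
from h import *
W=np.load('top_cloud.npy');I=np.load('top_rgb.npy')
hsv=cv2.cvtColor(I,cv2.COLOR_RGB2HSV)
Z=W[...,2]
print('desk z',np.nanmedian(Z[300:400,400:600]))
big=cv2.resize(I[180:330,190:500],None,fx=2.5,fy=2.5,interpolation=cv2.INTER_CUBIC)
big=np.clip(big.astype(float)*1.6,0,255).astype(np.uint8)
cv2.imwrite('pics/topzoom.png',big[...,::-1])
def reg(name,x0,x1,y0,y1,zl,zh):
    m=(W[...,0]>x0)&(W[...,0]<x1)&(W[...,1]>y0)&(W[...,1]<y1)&(Z>zl)&(Z<zh)
    P=W[m]; r=cv2.minAreaRect(P[:,:2].astype(np.float32)); print(name,len(P),r,np.median(P[:,2]));return m,P
m,P=reg('rail',300,700,-120,300,18,32)
# restrict to largest comp
n,l,st,ce=cv2.connectedComponentsWithStats(m.astype(np.uint8)); 
for i in range(1,n):
    if st[i,4]>60:
        Q=W[l==i]; print(i,st[i],cv2.minAreaRect(Q[:,:2].astype(np.float32)),Q.mean(0))
# yellow
y=(hsv[...,0]>18)&(hsv[...,0]<32)&(hsv[...,1]>150)&(hsv[...,2]>80);y[:180]=0;y[300:]=0
vu=np.argwhere(y);print('yellow',len(vu),vu.min(0),vu.max(0),W[y].mean(0),cv2.minAreaRect(W[y][:,:2].astype(np.float32)))
m=(Z>60)&(W[...,0]>250)&(W[...,1]<-80)&(W[...,1]>-450)&(W[...,0]<600)
P=W[m];print('mic high',len(P))
for a,b in [(60,85),(85,100),(100,115),(115,140),(140,170),(170,210)]:
    Q=P[(P[:,2]>=a)&(P[:,2]<b)]
    if len(Q)>3: print(a,b,len(Q),Q.mean(0),cv2.minAreaRect(Q[:,:2].astype(np.float32)))
E
```

```text
desk z 0.27744904037558626
rail 3731 ((474.30859375, 111.53292846679688), (256.7061462402344, 426.7168273925781), 10.707221984863281) 27.173844480801336
1 [ 267  192   95   36 1171] ((599.2698364257812, 27.63787841796875), (41.996673583984375, 215.40199279785156), 10.561442375183105) [599.65702627  20.61189366  26.1071878 ]
2 [222 211  39  13 235] ((583.6317749023438, 186.47804260253906), (14.018330574035645, 84.95919036865234), 10.707221984863281) [583.49541802 185.73450062  26.25379888]
4 [204 221  62  19 366] ((566.2362670898438, 202.7686767578125), (40.68720626831055, 133.25485229492188), 10.587043762207031) [554.59214155 202.16571991  25.91428165]
6 [288 275  42  37 806] ((414.4363098144531, 37.974266052246094), (80.08798217773438, 50.1408576965332), 62.13024139404297) [414.06301625  37.44190362  28.44728845]
7 [ 186  279   27   64 1150] ((380.0143127441406, 281.7789306640625), (50.6347770690918, 131.8178253173828), 83.26652526855469) [382.97662296 278.47602866  26.74466333]
yellow 114 [209 261] [225 272] [580.75303424 129.52180582  38.3940731 ] ((580.548828125, 129.824676513671
[... 328 characters left out ...]
48438), (26.774938583374023, 122.45433044433594), 43.4344482421875)
100 115 17 [ 407.83173797 -192.06609036  106.05646916] ((435.5907287597656, -221.82412719726562), (6.948042869567871, 101.0970458984375), 43.690162658691406)
115 140 9 [ 398.23870468 -181.74575732  121.31143594] ((398.23175048828125, -182.12826538085938), (6.232223033905029, 4.3954243659973145), 46.62674331665039)
140 170 20 [ 392.3167582  -170.43664296  163.68827686] ((392.5023193359375, -170.08567810058594), (16.500741958618164, 8.103914260864258), 68.70191955566406)
170 210 160 [ 377.91195947 -160.10070274  195.46821407] ((378.9095153808594, -160.97732543945312), (22.274444580078125, 28.66031837463379), 63.14488983154297)
```

View pics/topzoom.png

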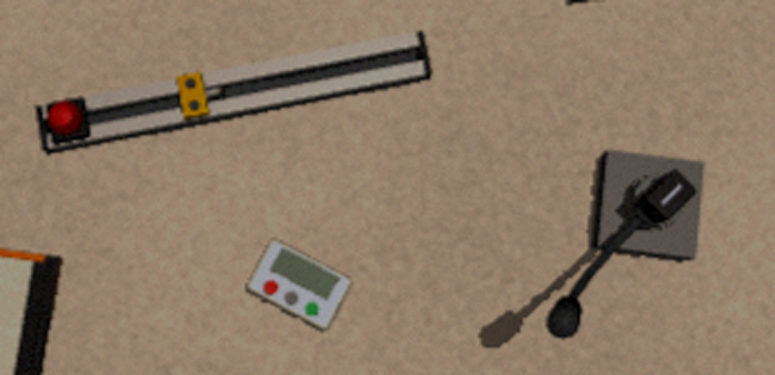

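```bash
python3 - <<'E'
from h import *
for n in ['top','scene']:
    W=np.load(n+'_cloud.npy');Z=W[...,2]
    near=np.hypot(W[...,0]-474,W[...,1]+263)<60
    for a,b in [(27,33),(91,100)]:
        m=near&(Z>a)&(Z<b)
        mm=cv2.morphologyEx(m.astype(np.uint8),cv2.MORPH_OPEN,np.ones((2,2)))>0
        Q=W[mm]; 
        if len(Q)>5: print(n,a,b,len(Q),cv2.minAreaRect(Q[:,:2].astype(np.float32)),np.median(Q[:,2]))
    m=(Z>165)&(np.hypot(W[...,0]-378,W[...,1]+160)<40);Q=W[m]
    print('tip',len(Q),cv2.minAreaRect(Q[:,:2].astype(np.float32)),Q[:,2].max())
    # rail
    m=(Z>22)&(Z<29)&(W[...,0]>520)&(W[...,0]<660)&(W[...,1]>-100)&(W[...,1]<250)
    n_,l,st,ce=cv2.connectedComponentsWithStats(cv2.dilate(m.astype(np.uint8),np.ones((3,3))))
    i=1+np.argmax(st[1:,4]); Q=W[m&(l==i)]
    print('rail',cv2.minAreaRect(Q[:,:2].astype(np.float32)),np.median(Q[:,2]))
E
```

```text
top 27 33 836 ((477.5022888183594, -275.6144714355469), (94.75957489013672, 83.91087341308594), 81.81217956542969) nan
top 91 100 231 ((481.06573486328125, -280.22625732421875), (32.379913330078125, 56.3353385925293), 37.48887634277344) 95.78542402759967
tip 170 ((380.08941650390625, -161.57473754882812), (22.274444580078125, 31.30536651611328), 63.14488983154297) 206.25392477436685
rail ((588.2116088867188, 87.57646179199219), (41.986358642578125, 337.2964782714844), 10.500797271728516) 26.12087452259857
scene 27 33 295 ((469.3572998046875, -269.1048583984375), (101.68333435058594, 88.32727813720703), 71.0564193725586) nan
scene 91 100 102 ((nan, nan), (nan, 0.0), nan) nan
tip 154 ((383.1232604980469, -160.58706665039062), (16.784160614013672, 31.11309814453125), 38.38569641113281) 203.84523124495206
rail ((589.6459350585938, 83.18933868408203), (44.13996505737305, 331.6204528808594), 10.605124473571777) 26.880332613089877
```

Call:
drive_tool(steps=[{"delta_pos": [0,-40,12],"yaw": -0.12,"hand": 80},{"delta_pos": [0,-41,12],"yaw": -0.12,"hand": 80},{"delta_pos": [10,-40,12],"yaw": -0.12,"hand": 80},{"delta_pos": [10,-40,12],"yaw": -0.12,"hand": 80},{"delta_pos": [10,-40,12],"yaw": -0.12,"hand": 80}])

```text
clock: 0.57
eef_pos: [277.8, 292.3, 281.4]
eef_rot: [-3.142, 0.0, 2.067]
wrist_force: [1.6, 0.5, 0.4]
finger_gap: 80.1
```

Call:
drive_tool(steps=[{"delta_pos": [14,-24,2],"yaw": -0.12},{"delta_pos": [14,-24,2],"yaw": -0.12},{"delta_pos": [14,-24,2],"yaw": -0.12},{"delta_pos": [14,-24,2],"yaw": -0.12},{"delta_pos": [14,-24,0],"yaw": -0.12}])

```text
invalid input at $.steps[0]: expected keys delta_pos, yaw, hand
```

Call:
drive_tool(steps=[{"delta_pos": [14,-24,0],"yaw": -0.12},{"delta_pos": [14,-24,0],"yaw": -0.12},{"delta_pos": [14,-24,0],"yaw": -0.12},{"delta_pos": [14,-24,0],"yaw": -0.12},{"delta_pos": [14,-24,0],"yaw": -0.12}])

```text
invalid input at $.steps[0]: expected keys delta_pos, yaw, hand
```

Call:
drive_tool(steps=[{"delta_pos": [10,-24,0],"yaw": -0.12},{"delta_pos": [10,-24,0],"yaw": -0.12},{"delta_pos": [10,-24,0],"yaw": -0.12},{"delta_pos": [10,-24,0],"yaw": -0.12},{"delta_pos": [10,-24,0],"yaw": -0.12}])

```text
invalid input at $.steps[0]: expected keys delta_pos, yaw, hand
```

Call:
drive_tool(steps=[{"delta_pos": [2,-24,0],"yaw": -0.12},{"delta_pos": [2,-24,0],"yaw": -0.12},{"delta_pos": [2,-24,0],"yaw": -0.12},{"delta_pos": [2,-24,0],"yaw": -0.12},{"delta_pos": [2,-24,0],"yaw": -0.12}])

```text
invalid input at $.steps[0]: expected keys delta_pos, yaw, hand
```

Call:
drive_tool(steps=[{"delta_pos": [0,-24,0],"yaw": -0.12},{"delta_pos": [0,-24,0],"yaw": -0.12},{"delta_pos": [0,-22,0],"yaw": -0.12},{"delta_pos": [0,0,0],"yaw": -0.12},{"delta_pos": [0,0,0],"yaw": 0}])

```text
invalid input at $.steps[0]: expected keys delta_pos, yaw, hand
```

Call:
drive_tool(steps=[{"delta_pos": [14,-24,2],"yaw": -0.12,"hand": 80},{"delta_pos": [14,-24,2],"yaw": -0.12,"hand": 80},{"delta_pos": [14,-24,2],"yaw": -0.12,"hand": 80},{"delta_pos": [14,-24,2],"yaw": -0.12,"hand": 80},{"delta_pos": [14,-24,0],"yaw": -0.12,"hand": 80}])

```text
clock: 0.98
eef_pos: [348.5, 172.8, 289.4]
eef_rot: [3.141, -0.0, 1.466]
wrist_force: [0.1, 0.7, -0.2]
finger_gap: 80.3
```

Call:
drive_tool(steps=[{"delta_pos": [14,-24,0],"yaw": -0.12,"hand": 80},{"delta_pos": [14,-24,0],"yaw": -0.12,"hand": 80},{"delta_pos": [14,-24,0],"yaw": -0.12,"hand": 80},{"delta_pos": [14,-24,0],"yaw": -0.12,"hand": 80},{"delta_pos": [14,-24,0],"yaw": -0.12,"hand": 80}])

```text
clock: 1.4
eef_pos: [418.5, 52.7, 289.0]
eef_rot: [-3.142, 0.0, 0.866]
wrist_force: [-0.2, 0.4, -0.3]
finger_gap: 80.0
```

Call:
drive_tool(steps=[{"delta_pos": [10,-24,0],"yaw": -0.12,"hand": 80},{"delta_pos": [10,-24,0],"yaw": -0.12,"hand": 80},{"delta_pos": [10,-24,0],"yaw": -0.12,"hand": 80},{"delta_pos": [10,-24,0],"yaw": -0.12,"hand": 80},{"delta_pos": [10,-24,0],"yaw": -0.12,"hand": 80}])

```text
clock: 1.82
eef_pos: [468.3, -67.2, 288.9]
eef_rot: [-3.141, 0.0, 0.266]
wrist_force: [0.1, 0.5, 0.2]
finger_gap: 79.9
```

Call:
drive_tool(steps=[{"delta_pos": [2,-24,0],"yaw": -0.12,"hand": 80},{"delta_pos": [2,-24,0],"yaw": -0.12,"hand": 80},{"delta_pos": [2,-24,0],"yaw": -0.12,"hand": 80},{"delta_pos": [2,-24,0],"yaw": -0.12,"hand": 80},{"delta_pos": [2,-24,0],"yaw": -0.12,"hand": 80}])

```text
clock: 2.23
eef_pos: [478.0, -187.1, 288.8]
eef_rot: [-3.142, 0.0, -0.334]
wrist_force: [-0.0, 0.4, -0.2]
finger_gap: 79.8
```

Call:
drive_tool(steps=[{"delta_pos": [0,-24,0],"yaw": -0.12,"hand": 80},{"delta_pos": [0,-24,0],"yaw": -0.12,"hand": 80},{"delta_pos": [0,-22,0],"yaw": -0.12,"hand": 80},{"delta_pos": [0,0,0],"yaw": -0.12,"hand": 80},{"delta_pos": [0,0,0],"yaw": 0,"hand": 80}])

```text
clock: 2.65
eef_pos: [477.8, -256.8, 288.5]
eef_rot: [3.141, 0.001, -0.816]
wrist_force: [-0.2, 0.2, -0.6]
finger_gap: 79.9
```

```bash
python3 - <<'E'
from h import *
c=cam('wrist'); save(c,'wrist1.png'); np.save('w1.npy',cloud(c)); s=manip.read_state(); print(s['clock'],s['eef_pos'],s['eef_rot'],s['wrist_force'],c['position'])
E
```

```text
2.7 [ 477.92051985 -256.12271329  288.65926612] [ 3.14146122e+00  7.72361187e-04 -8.07038422e-01] [-0.26222469  0.09721485 -0.7454681 ] [ 526.0342209  -309.90995174  450.06538559]
```

View pics/wrist1.png

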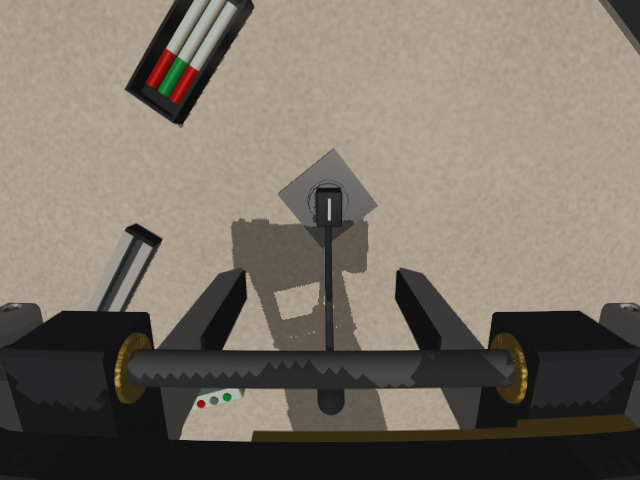

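The wrist view shows the grip block top at about (329,207), the arm running straight down to the tip at (331,400), and the park block centred near (328,200).

```bash
python3 - <<'E'
from h import *
c=cam('wrist'); I=c['frame']; W=cloud(c);Z=W[...,2]
m=(Z>92)&(Z<100)&(np.hypot(W[...,0]-478,W[...,1]+275)<45)
n,l,st,ce=cv2.connectedComponentsWithStats(m.astype(np.uint8));i=1+np.argmax(st[1:,4])
print(st[i]); x,y,w,h=st[i,:4]
Q=W[l==i];print('depth',cv2.minAreaRect(Q[:,:2].astype(np.float32)),np.median(Q[:,2]))
print(ray_plane(c,[[x+w/2-.5,y+h/2-.5]],96.3))
for r in [240,260,280,300,320,340]:
    g=np.nanmin(W[r,310:350,2]); k=[u for u in range(305,355) if W[r,u,2]>45]; print(r,k[:1],k[-1:],np.nanmean(W[r,k],0) if k else '')
m=(Z>180)&(Z<210)&(np.hypot(W[...,0]-378,W[...,1]+160)<40);Q=W[m]
if len(Q): print('tip',len(Q),Q.mean(0))
# park block top
m=(Z>26)&(Z<33)&(np.hypot(W[...,0]-478,W[...,1]+275)<75)
Q=W[m];print('park',cv2.minAreaRect(Q[:,:2].astype(np.float32)),np.median(Q[:,2]))
# shoulder disc
m=(Z>52)&(Z<60)&(np.hypot(W[...,0]-478,W[...,1]+275)<30); print('shoulder',cv2.minEnclosingCircle(W[m][:,:2].astype(np.float32)),m.sum())
E
```

```text
[317 190  27  36 909]
depth ((478.55389404296875, -272.6242370605469), (26.05022430419922, 35.563201904296875), 43.57900619506836) 95.23470063048427
[[ 479.09836897 -273.1962924    96.3       ]]
240 [325] [331] [ 449.24157925 -240.6681163    55.5685682 ]
260 [325] [331] [ 434.38629539 -225.09757921   62.95089251]
280 [325] [331] [ 420.80158348 -210.72001942   74.37815162]
300 [325] [331] [ 409.96259517 -198.97655321   92.75480397]
320 [325] [332] [ 399.49211836 -188.3969524   110.10515335]
340 [325] [332] [ 392.85653946 -180.82019747  133.08520624]
tip 599 [ 378.32925027 -165.70663382  196.04442206]
park ((478.7308044433594, -272.28680419921875), (85.41632080078125, 85.1771469116211), 81.68672180175781) 29.337428657910777
shoulder ((476.30950927734375, -269.7503662109375), 25.022523880004883) 341
```

Call:
drive_tool(steps=[{"delta_pos": [1,-16.5,-20],"yaw": -0.01,"hand": 70},{"delta_pos": [0,0,-30],"yaw": 0,"hand": 70},{"delta_pos": [0,0,-30],"yaw": 0,"hand": 70},{"delta_pos": [0,0,-30],"yaw": 0,"hand": 70},{"delta_pos": [0,0,-30],"yaw": 0,"hand": 70}])

```text
clock: 3.17
eef_pos: [479.1, -271.6, 147.9]
eef_rot: [-3.141, -0.0, -0.813]
wrist_force: [0.3, -0.6, 0.4]
finger_gap: 70.1
```

Call:
drive_tool(steps=[{"delta_pos": [0,0,-20],"yaw": 0,"hand": 70},{"delta_pos": [0,0,-20],"yaw": 0,"hand": 60},{"delta_pos": [0,0,-15],"yaw": 0,"hand": 50},{"delta_pos": [0,0,-10],"yaw": 0,"hand": 50},{"delta_pos": [0,0,0],"yaw": 0,"hand": 50}])

```text
clock: 3.58
eef_pos: [478.5, -271.4, 82.4]
eef_rot: [3.141, 0.003, -0.815]
wrist_force: [-0.9, 0.6, 0.3]
finger_gap: 50.3
```

```bash
python3 - <<'E'
from h import *
c=cam('wrist'); save(c,'wrist2.png'); s=manip.read_state(); print(s['clock'],s['eef_pos'],s['eef_rot'],s['wrist_force'])
E
```

```text
3.6333 [ 479.03964562 -271.90368886   83.76951813] [ 3.14136853e+00  1.08713669e-03 -8.15542724e-01] [ 0.03159163 -0.15593057 -0.12596066]
```

View pics/wrist2.png

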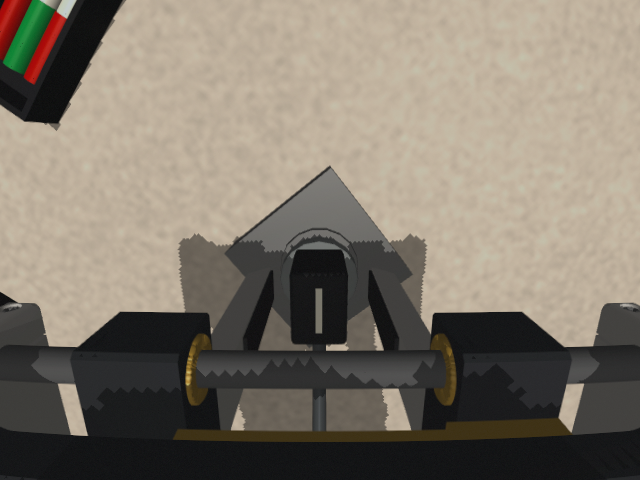

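The grip block sits centred between the fingers at (320,295). I'll go down 5 mm and close.

Call:
drive_tool(steps=[{"delta_pos": [0,0,-5],"yaw": 0,"hand": 50},{"delta_pos": [0,0,0],"yaw": 0,"hand": 30},{"delta_pos": [0,0,0],"yaw": 0,"hand": 20},{"delta_pos": [0,0,0],"yaw": 0,"hand": 20},{"delta_pos": [0,0,0],"yaw": 0,"hand": 20}], squeeze=40)

```text
clock: 4.05
eef_pos: [479.3, -272.5, 79.6]
eef_rot: [-3.141, -0.001, -0.818]
wrist_force: [2.3, 2.4, 1.4]
finger_gap: 26.5
```

Call:
drive_tool(steps=[{"delta_pos": [0,0,5],"yaw": 0,"hand": 20},{"delta_pos": [0,0,10],"yaw": 0,"hand": 20},{"delta_pos": [0,0,20],"yaw": 0,"hand": 20},{"delta_pos": [0,0,30],"yaw": 0,"hand": 20},{"delta_pos": [0,0,30],"yaw": 0,"hand": 20}])

```text
clock: 4.47
eef_pos: [478.6, -272.1, 175.4]
eef_rot: [3.141, 0.001, -0.818]
wrist_force: [0.5, -0.7, -4.3]
finger_gap: 25.9
```

```bash
python3 - <<'E'
from h import *
c=cam('wrist'); save(c,'wrist3.png'); s=manip.read_state(); print(s)
E
```

```text
{'clock': 4.5167, 'joints': array([-5.83457300e-01,  3.37627522e-01,  1.56806905e+00, -5.89351985e-05,
        1.22819365e+00,  1.80548303e+00]), 'qd': array([-0.00084203,  0.01392155,  0.01699618,  0.0006742 , -0.13731842,
       -0.00107916]), 'effort': array([-3.55280461e-01, -3.16531205e+01, -1.64971590e+01, -3.89410288e-04,
       -5.82791101e-01, -5.22701648e-04]), 'eef_pos': array([ 480.55491145, -273.38597918,  182.11378555]), 'eef_rot': array([-3.13985565, -0.00750423, -0.81813093]), 'wrist_force': array([ 2.279766  , -0.90598861,  3.38702208]), 'moment': array([-0.16613528, -0.14961396,  0.01059818]), 'finger_gap': 25.373666127088732}
```

View pics/wrist3.png

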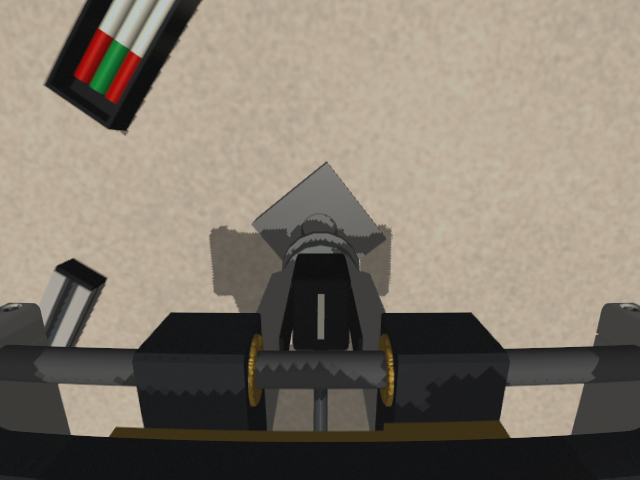

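The mic is lifted clear: the block's hole is visible empty at about (320,228). Next I'll carry it to above the slot, turning counter-clockwise on the way.

Call:
drive_tool(steps=[{"delta_pos": [5,15,0],"yaw": 0.06,"hand": 20},{"delta_pos": [5,15,0],"yaw": 0.11,"hand": 20},{"delta_pos": [5,15,0],"yaw": 0.11,"hand": 20},{"delta_pos": [5,15,0],"yaw": 0.11,"hand": 20},{"delta_pos": [5,15,0],"yaw": 0.11,"hand": 20}])

```text
clock: 4.93
eef_pos: [504.1, -196.7, 174.6]
eef_rot: [3.142, -0.0, -0.313]
wrist_force: [0.2, -0.4, -5.6]
finger_gap: 25.7
```

Call:
drive_tool(steps=[{"delta_pos": [5,15,0],"yaw": 0.11,"hand": 20},{"delta_pos": [5,15,0],"yaw": 0.11,"hand": 20},{"delta_pos": [5,15,0],"yaw": 0.11,"hand": 20},{"delta_pos": [5,15,0],"yaw": 0.11,"hand": 20},{"delta_pos": [5,15,0],"yaw": 0.11,"hand": 20}])

```text
clock: 5.35
eef_pos: [529.2, -121.7, 174.6]
eef_rot: [3.142, -0.0, 0.237]
wrist_force: [-0.4, -0.7, -4.2]
finger_gap: 25.7
```

Call:
drive_tool(steps=[{"delta_pos": [5,15,0],"yaw": 0.11,"hand": 20},{"delta_pos": [5,15,0],"yaw": 0.11,"hand": 20},{"delta_pos": [5,15,0],"yaw": 0.11,"hand": 20},{"delta_pos": [5,15,0],"yaw": 0.11,"hand": 20},{"delta_pos": [5,15,0],"yaw": 0.11,"hand": 20}])

```text
clock: 5.77
eef_pos: [554.1, -46.7, 174.5]
eef_rot: [-3.142, 0.0, 0.787]
wrist_force: [-0.5, -0.7, -4.3]
finger_gap: 25.7
```

Call:
drive_tool(steps=[{"delta_pos": [5,15,0],"yaw": 0.11,"hand": 20},{"delta_pos": [5,15,0],"yaw": 0.11,"hand": 20},{"delta_pos": [5,15,0],"yaw": 0.11,"hand": 20},{"delta_pos": [5,15,0],"yaw": 0.11,"hand": 20},{"delta_pos": [5,15,0],"yaw": 0.11,"hand": 20}])

```text
clock: 6.18
eef_pos: [579.1, 28.3, 174.5]
eef_rot: [-3.141, 0.0, 1.337]
wrist_force: [0.5, -0.5, -5.1]
finger_gap: 25.5
```

Call:
drive_tool(steps=[{"delta_pos": [5,12,0],"yaw": 0.11,"hand": 20},{"delta_pos": [5,10,0],"yaw": 0.11,"hand": 20},{"delta_pos": [4,0,0],"yaw": 0.11,"hand": 20},{"delta_pos": [1,0,0],"yaw": 0.09,"hand": 20},{"delta_pos": [0,0,0],"yaw": 0,"hand": 20}])

```text
clock: 6.6
eef_pos: [594.1, 49.7, 174.3]
eef_rot: [-3.141, -0.0, 1.756]
wrist_force: [0.2, 0.1, -4.3]
finger_gap: 25.6
```

Call:
drive_tool(steps=[{"delta_pos": [0,0,-15],"yaw": 0,"hand": 20},{"delta_pos": [0,0,-15],"yaw": 0,"hand": 20},{"delta_pos": [0,0,-10],"yaw": 0,"hand": 20},{"delta_pos": [0,0,0],"yaw": 0,"hand": 20},{"delta_pos": [0,0,0],"yaw": 0,"hand": 20}])

```text
clock: 7.02
eef_pos: [594.0, 49.5, 134.2]
eef_rot: [-3.141, -0.0, 1.75]
wrist_force: [-0.2, -0.4, -4.8]
finger_gap: 26.0
```

```bash
python3 - <<'E'
from h import *
s=manip.read_state(); print(s)
for n in ['wrist','top','scene']:
    c=cam(n); save(c,n+'4.png'); np.save(n+'4_cloud.npy',cloud(c))
E
```

```text
{'clock': 7.0167, 'joints': array([ 2.16419789e-02,  4.83597917e-01,  1.47968643e+00,  3.29467280e-05,
        1.17896885e+00, -1.57849063e-01]), 'qd': array([ 3.97569445e-04, -1.77866370e-02, -1.85843908e-02,  6.64779579e-05,
        2.55414098e-03, -8.27109601e-03]), 'effort': array([-1.49892876e-02, -6.20462465e+01, -3.34636867e+01, -6.99163749e-03,
       -1.00248645e-01,  4.34689724e-02]), 'eef_pos': array([593.96861476,  49.47296142, 134.16753508]), 'eef_rot': array([-3.14094510e+00, -1.33897950e-04,  1.75027473e+00]), 'wrist_force': array([-0.20058724, -0.36860125, -4.78769337]), 'moment': array([0.05122831, 0.04860471, 0.04475556]), 'finger_gap': 25.958198060020024}
```

View pics/wrist4.png

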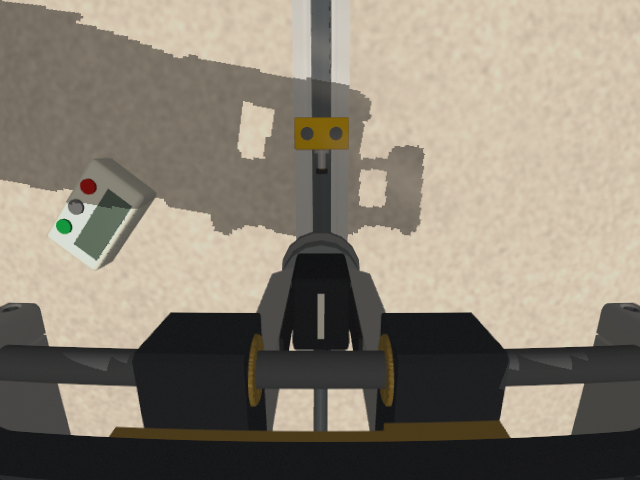

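View pics/top4.png

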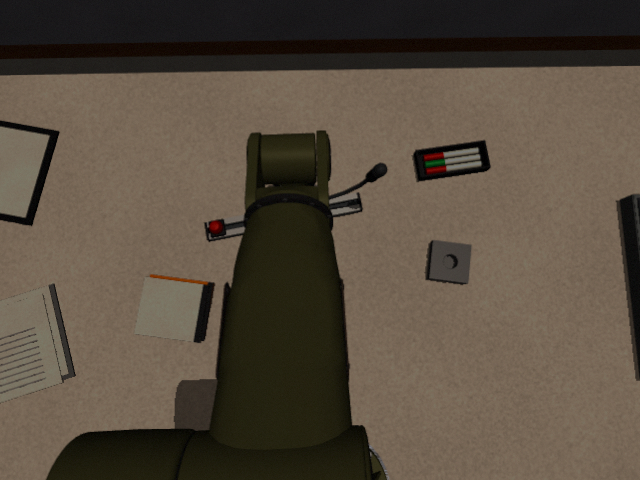

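View pics/scene4.png

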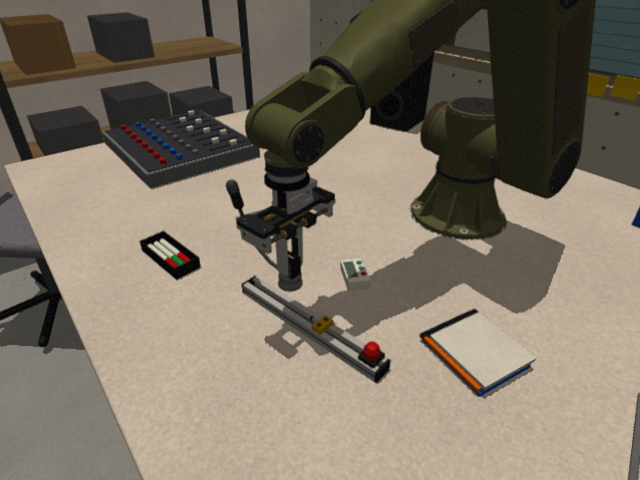

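Wrist view: the slot runs vertically at u≈321, the stop is at (321,133), and the buffer tip is at about (321,172). The mic's grip block is at u≈320, so it's already nearly lined up.

```bash
python3 - <<'E'
from h import *
c=cam('wrist'); W=cloud(c); I=c['frame']; s=manip.read_state(); print(s['eef_pos'],s['eef_rot'])
g=cv2.cvtColor(I,cv2.COLOR_RGB2GRAY).astype(int)
for r in [20,60,100,200,215,225]:
    print(r,g[r,285:360:1].tolist() if r in(20,215) else '', )
K=I
# slot edges by depth: below rail top
for r in [10,40,70,100,190,205,220]:
    z=W[r,280:362,2]; top=(np.abs(z-26.3)<3); low=(z<20); 
    u=np.arange(280,362); t=u[top]; 
    if len(t):
        inner=[x for x in u[low] if t.min()<x<t.max()]
        ends=[t.min()-.5,t.max()+.5]+([inner[0]-.5,inner[-1]+.5] if inner else [])
        print(r,ends,np.round(ray_plane(c,[[e,r] for e in ends],26.2)[:,:2],1).tolist())
hsv=cv2.cvtColor(I,cv2.COLOR_RGB2HSV)
y=(hsv[...,0]>18)&(hsv[...,0]<32)&(hsv[...,1]>150)&(hsv[...,2]>80);y[250:]=0
vu=np.argwhere(y);print(vu.min(0),vu.max(0))
print('stop near edge',ray_plane(c,[[vu[:,1].min(),vu[:,0].max()],[vu[:,1].max(),vu[:,0].max()]],40.2))
print(ray_plane(c,[[321,r] for r in (168,172,174)],34))
cv2.imwrite('pics/z4.png',cv2.resize(I[100:250,250:400],None,fx=4,fy=4,interpolation=cv2.INTER_CUBIC)[...,::-1])
E
```

```text
[594.45088256  49.55661486 135.02100861] [3.14024506e+00 2.06127527e-04 1.75132487e+00]
20 [196, 192, 190, 191, 194, 195, 198, 199, 198, 198, 198, 199, 198, 198, 198, 199, 199, 201, 204, 203, 201, 197, 196, 198, 180, 120, 92, 91, 90, 88, 88, 89, 88, 88, 88, 87, 88, 89, 89, 90, 90, 88, 87, 83, 77, 152, 204, 205, 203, 199, 197, 198, 201, 201, 200, 200, 200, 199, 200, 200, 200, 200, 200, 199, 195, 193, 192, 192, 194, 193, 195, 195, 194, 194, 192]
60 
100 
200 
215 [111, 111, 111, 111, 111, 112, 114, 115, 117, 116, 111, 111, 111, 111, 110, 111, 110, 111, 110, 111, 110, 110, 111, 110, 109, 108, 99, 52, 49, 48, 47, 48, 47, 47, 45, 47, 48, 48, 49, 49, 49, 48, 48, 49, 53, 110, 109, 110, 111, 110, 109, 108, 111, 110, 111, 111, 111, 110, 110, 110, 110, 111, 114, 116, 115, 114, 113, 111, 110, 109, 110, 110, 110, 112, 111]
225 
10 [np.float64(290.5), np.float64(348.5), np.float64(309.5), np.float64(329.5)] [[544.4, 205.6], [583.6, 212.8], [557.2, 207.9], [570.8, 210.4]]
40 [np.float64(291.5), np.float64(347.5), np.float64(309.5), np.float64(329.5)] [[548.3, 186.6], [586.6, 193.6], [560.6, 188.8]
[... 281 characters left out ...]
.3, 149.4], [581.7, 151.8]]
190 [np.float64(293.5), np.float64(346.5), np.float64(311.5), np.float64(329.5)] [[566.9, 83.5], [606.3, 90.6], [580.3, 85.9], [593.6, 88.3]]
205 [np.float64(294.5), np.float64(346.5), np.float64(311.5), np.float64(329.5)] [[569.5, 72.3], [608.5, 79.4], [582.2, 74.6], [595.7, 77.1]]
220 [np.float64(294.5), np.float64(346.5), np.float64(311.5), np.float64(329.5)] [[571.4, 60.8], [610.8, 68.0], [584.3, 63.1], [597.9, 65.6]]
[117 294] [149 347]
stop near edge [[563.28630443 113.59856587  40.2       ]
 [599.69617072 120.23253272  40.2       ]]
[[584.26802315 103.72408065  34.        ]
 [584.78216327 100.90716491  34.        ]
 [585.04013886  99.49375722  34.        ]]
```

View pics/z4.png

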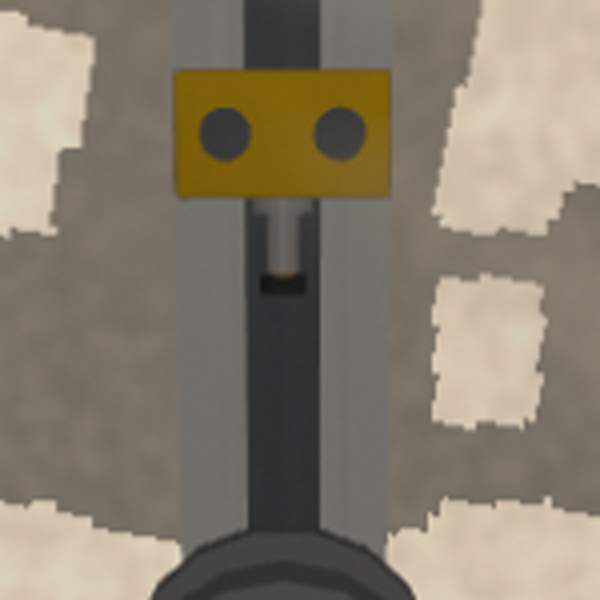

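Call:
drive_tool(steps=[{"delta_pos": [-0.3,0,-12],"yaw": 0.004,"hand": 20},{"delta_pos": [0,0,-12],"yaw": 0,"hand": 20},{"delta_pos": [0,0,-12],"yaw": 0,"hand": 20},{"delta_pos": [0,0,-6],"yaw": 0,"hand": 20},{"delta_pos": [0,0,0],"yaw": 0,"hand": 20}])

```text
clock: 7.63
eef_pos: [592.8, 49.5, 89.6]
eef_rot: [-3.138, -0.001, 1.756]
wrist_force: [0.5, -1.1, -4.5]
finger_gap: 25.8
```

Call:
drive_tool(steps=[{"delta_pos": [0,0,-2],"yaw": 0,"hand": 20},{"delta_pos": [0,0,-2],"yaw": 0,"hand": 20},{"delta_pos": [0,0,-1],"yaw": 0,"hand": 20},{"delta_pos": [0,0,-1],"yaw": 0,"hand": 20},{"delta_pos": [0,0,0],"yaw": 0,"hand": 20}])

```text
clock: 8.05
eef_pos: [593.8, 49.6, 86.1]
eef_rot: [3.141, 0.0, 1.756]
wrist_force: [-0.0, 0.3, -3.1]
finger_gap: 25.6
```

Call:
drive_tool(steps=[{"delta_pos": [0,0,-1],"yaw": 0,"hand": 20},{"delta_pos": [0,0,-1],"yaw": 0,"hand": 20},{"delta_pos": [0,0,0],"yaw": 0,"hand": 20}])

```text
clock: 8.3
eef_pos: [593.7, 49.6, 83.9]
eef_rot: [-3.141, -0.0, 1.756]
wrist_force: [-0.5, 0.2, -4.8]
finger_gap: 25.5
```

```bash
python3 - <<'E'
from h import *
s=manip.read_state(); print(s['eef_pos'],s['eef_rot'],s['wrist_force'],s['moment'])
c=cam('scene'); I=c['frame'];cv2.imwrite('pics/s5.png',cv2.resize(I[240:340,230:370],None,fx=5,fy=5,interpolation=cv2.INTER_CUBIC)[...,::-1])
E
```

```text
[593.72379249  49.57319445  83.94200449] [-3.14147161e+00 -5.47611758e-05  1.75574543e+00] [-0.48985698  0.23215434 -4.79427282] [ 0.05747901  0.0525515  -0.00765956]
```

View pics/s5.png

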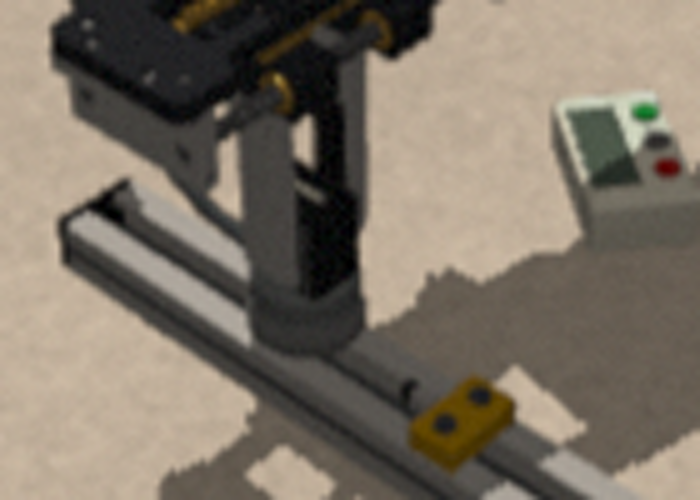

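No contact force, and the foot is now entering the slot (the scene crop shows the mount centred over it). Continuing down.

Call:
drive_tool(steps=[{"delta_pos": [0,0,-2],"yaw": 0,"hand": 20},{"delta_pos": [0,0,-2],"yaw": 0,"hand": 20},{"delta_pos": [0,0,-1],"yaw": 0,"hand": 20},{"delta_pos": [0,0,0],"yaw": 0,"hand": 20}])

```text
clock: 8.68
eef_pos: [593.6, 49.6, 78.7]
eef_rot: [-3.141, -0.0, 1.756]
wrist_force: [0.1, 0.1, -5.5]
finger_gap: 25.9
```

Call:
drive_tool(steps=[{"delta_pos": [0,0,-1],"yaw": 0,"hand": 20},{"delta_pos": [0,0,-1],"yaw": 0,"hand": 20},{"delta_pos": [0,0,0],"yaw": 0,"hand": 20}])

```text
clock: 8.93
eef_pos: [593.7, 49.5, 76.9]
eef_rot: [-3.141, -0.0, 1.756]
wrist_force: [-0.0, -0.1, -5.2]
finger_gap: 25.9
```

Call:
drive_tool(steps=[{"delta_pos": [0,0,-0.6],"yaw": 0,"hand": 20},{"delta_pos": [0,0,0],"yaw": 0,"hand": 20},{"delta_pos": [0,0,0],"yaw": 0,"hand": 20}])

```text
clock: 9.18
eef_pos: [593.8, 49.6, 76.5]
eef_rot: [3.142, 0.0, 1.756]
wrist_force: [0.6, 0.1, -3.9]
finger_gap: 25.6
```

Call:
drive_tool(steps=[{"delta_pos": [-0.4,2,0],"yaw": 0,"hand": 20},{"delta_pos": [-0.7,4,0],"yaw": 0,"hand": 20},{"delta_pos": [-0.8,4,0],"yaw": 0,"hand": 20},{"delta_pos": [-0.7,4,0],"yaw": 0,"hand": 20},{"delta_pos": [-0.4,2,0],"yaw": 0,"hand": 20}])

```text
clock: 9.6
eef_pos: [590.7, 66.3, 76.5]
eef_rot: [3.142, -0.0, 1.756]
wrist_force: [0.2, 0.7, -3.7]
finger_gap: 25.7
```

Call:
drive_tool(steps=[{"delta_pos": [-0.4,2,0],"yaw": 0,"hand": 20},{"delta_pos": [-0.4,2,0],"yaw": 0,"hand": 20},{"delta_pos": [-0.2,1,0],"yaw": 0,"hand": 20},{"delta_pos": [0,0,0],"yaw": 0,"hand": 20}])

```text
clock: 9.93
eef_pos: [589.8, 70.8, 76.5]
eef_rot: [3.142, -0.0, 1.756]
wrist_force: [-0.2, 0.2, -4.9]
finger_gap: 26.1
```

```bash
python3 - <<'E'
from h import *
s=manip.read_state(); print(s['eef_pos'],s['eef_rot'],s['wrist_force'],s['moment'])
c=cam('wrist'); I=c['frame'];cv2.imwrite('pics/w6.png',cv2.resize(I[150:330,220:420],None,fx=3,fy=3,interpolation=cv2.INTER_CUBIC)[...,::-1])
E
```

```text
[589.76322875  70.77052164  76.45333932] [ 3.14158230e+00 -9.68391295e-06  1.75594446e+00] [-0.1717833   0.24604592 -4.85224383] [-0.00772448  0.0493982  -0.05875322]
```

View pics/w6.png

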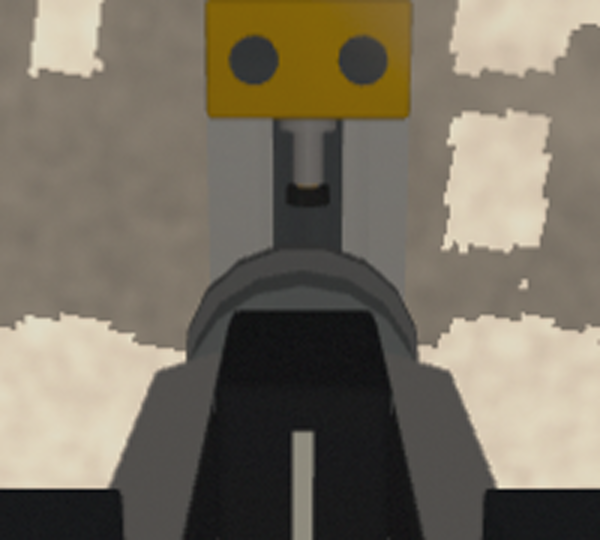

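About 6–8 mm of gap remains to the buffer (collar edge at v≈250 and buffer tip at v≈207 in the crop). I'll creep in and read the force.

Call:
drive_tool(steps=[{"delta_pos": [-0.2,1,0],"yaw": 0,"hand": 20},{"delta_pos": [-0.2,1,0],"yaw": 0,"hand": 20},{"delta_pos": [-0.2,1,0],"yaw": 0,"hand": 20},{"delta_pos": [-0.2,1,0],"yaw": 0,"hand": 20},{"delta_pos": [0,0,0],"yaw": 0,"hand": 20}])

```text
clock: 10.4
eef_pos: [588.9, 74.7, 76.4]
eef_rot: [-3.142, -0.0, 1.756]
wrist_force: [0.1, -0.1, -4.8]
finger_gap: 25.9
```

Call:
drive_tool(steps=[{"delta_pos": [-0.1,0.5,0],"yaw": 0,"hand": 20},{"delta_pos": [-0.1,0.5,0],"yaw": 0,"hand": 20},{"delta_pos": [0,0,0],"yaw": 0,"hand": 20},{"delta_pos": [0,0,0],"yaw": 0,"hand": 20}])

```text
clock: 10.73
eef_pos: [588.8, 75.6, 76.5]
eef_rot: [3.142, -0.0, 1.756]
wrist_force: [-0.6, 0.7, -5.0]
finger_gap: 25.5
```

Call:
drive_tool(steps=[{"delta_pos": [-0.1,0.5,0],"yaw": 0,"hand": 20},{"delta_pos": [-0.1,0.5,0],"yaw": 0,"hand": 20},{"delta_pos": [0,0,0],"yaw": 0,"hand": 20},{"delta_pos": [0,0,0],"yaw": 0,"hand": 20}])

```text
clock: 11.07
eef_pos: [588.6, 76.6, 76.4]
eef_rot: [-3.142, 0.0, 1.756]
wrist_force: [0.3, 0.4, -4.8]
finger_gap: 25.7
```

Call:
drive_tool(steps=[{"delta_pos": [-0.1,0.5,0],"yaw": 0,"hand": 20},{"delta_pos": [-0.1,0.5,0],"yaw": 0,"hand": 20},{"delta_pos": [0,0,0],"yaw": 0,"hand": 20},{"delta_pos": [0,0,0],"yaw": 0,"hand": 20}])

```text
clock: 11.4
eef_pos: [588.4, 77.6, 76.5]
eef_rot: [3.142, -0.0, 1.756]
wrist_force: [0.6, 0.0, -4.5]
finger_gap: 25.6
```

Call:
drive_tool(steps=[{"delta_pos": [-0.1,0.5,0],"yaw": 0,"hand": 20},{"delta_pos": [-0.1,0.5,0],"yaw": 0,"hand": 20},{"delta_pos": [0,0,0],"yaw": 0,"hand": 20},{"delta_pos": [0,0,0],"yaw": 0,"hand": 20}])

```text
clock: 11.73
eef_pos: [588.2, 78.6, 76.5]
eef_rot: [-3.142, -0.0, 1.756]
wrist_force: [-0.2, 0.5, -3.7]
finger_gap: 25.9
```

```bash
python3 - <<'E'
from h import *
c=cam('wrist'); I=c['frame'];cv2.imwrite('pics/w7.png',cv2.resize(I[150:330,220:420],None,fx=3,fy=3,interpolation=cv2.INTER_CUBIC)[...,::-1])
c=cam('scene'); I=c['frame'];cv2.imwrite('pics/s7.png',cv2.resize(I[240:340,250:370],None,fx=5,fy=5,interpolation=cv2.INTER_CUBIC)[...,::-1])
E
```

```text
(no output)
```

View pics/w7.png

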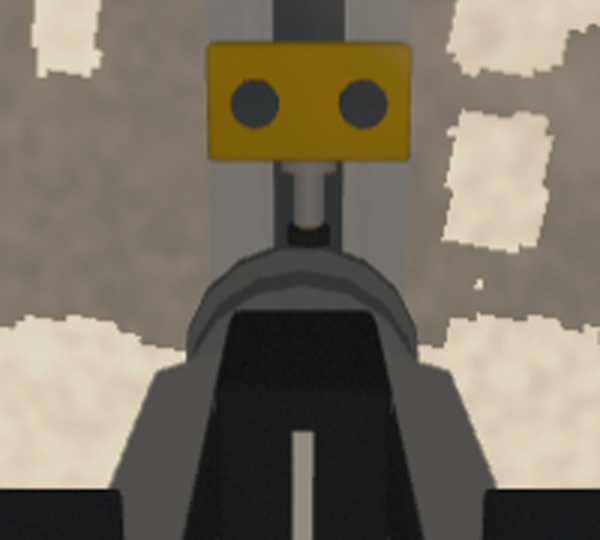

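View pics/s7.png

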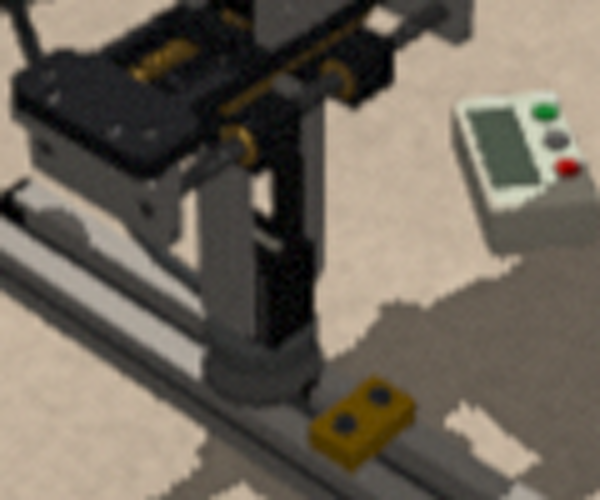

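The buffer tip (v≈248 in the crop) is right at the collar edge, so contact is imminent.

Call:
drive_tool(steps=[{"delta_pos": [-0.1,0.5,0],"yaw": 0,"hand": 20},{"delta_pos": [-0.1,0.5,0],"yaw": 0,"hand": 20},{"delta_pos": [0,0,0],"yaw": 0,"hand": 20},{"delta_pos": [0,0,0],"yaw": 0,"hand": 20}])

```text
clock: 12.17
eef_pos: [588.0, 79.4, 76.5]
eef_rot: [3.142, 0.0, 1.756]
wrist_force: [0.1, -1.6, -3.3]
finger_gap: 25.8
```

Call:
drive_tool(steps=[{"delta_pos": [-0.1,0.5,0],"yaw": 0,"hand": 20},{"delta_pos": [0,0,0],"yaw": 0,"hand": 20},{"delta_pos": [0,0,0],"yaw": 0,"hand": 20}])

```text
clock: 12.42
eef_pos: [588.0, 79.9, 76.5]
eef_rot: [3.141, 0.0, 1.756]
wrist_force: [0.3, -2.8, -5.1]
finger_gap: 25.8
```

Call:
drive_tool(steps=[{"delta_pos": [-0.1,0.5,0],"yaw": 0,"hand": 20},{"delta_pos": [0,0,0],"yaw": 0,"hand": 20},{"delta_pos": [-0.1,0.5,0],"yaw": 0,"hand": 20},{"delta_pos": [0,0,0],"yaw": 0,"hand": 20},{"delta_pos": [0,0,0],"yaw": 0,"hand": 20}])

```text
clock: 12.83
eef_pos: [587.7, 81.0, 76.5]
eef_rot: [3.142, 0.0, 1.756]
wrist_force: [0.8, -3.8, -4.2]
finger_gap: 25.4
```

Call:
drive_tool(steps=[{"delta_pos": [-0.1,0.5,0],"yaw": 0,"hand": 20},{"delta_pos": [0,0,0],"yaw": 0,"hand": 20},{"delta_pos": [-0.1,0.4,0],"yaw": 0,"hand": 20},{"delta_pos": [0,0,0],"yaw": 0,"hand": 20},{"delta_pos": [0,0,0],"yaw": 0,"hand": 20}])

```text
clock: 13.25
eef_pos: [587.5, 81.9, 76.5]
eef_rot: [3.141, 0.0, 1.756]
wrist_force: [1.3, -4.5, -4.0]
finger_gap: 25.6
```

The buffer is pushed in about 2.3 mm (≈4.6 N). Now I'll press down.

Call:
drive_tool(steps=[{"delta_pos": [0,0,-1],"yaw": 0,"hand": 20},{"delta_pos": [0,0,-1],"yaw": 0,"hand": 20},{"delta_pos": [0,0,0],"yaw": 0,"hand": 20},{"delta_pos": [0,0,0],"yaw": 0,"hand": 20}], squeeze=50)

```text
clock: 13.58
eef_pos: [587.6, 82.0, 74.9]
eef_rot: [3.141, 0.0, 1.756]
wrist_force: [-1.2, -3.9, 2.8]
finger_gap: 25.7
```

Call:
drive_tool(steps=[{"delta_pos": [0,0,-1],"yaw": 0,"hand": 20},{"delta_pos": [0,0,-1],"yaw": 0,"hand": 20},{"delta_pos": [0,0,0],"yaw": 0,"hand": 20},{"delta_pos": [0,0,0],"yaw": 0,"hand": 20}])

```text
clock: 13.92
eef_pos: [587.7, 82.0, 72.8]
eef_rot: [3.141, 0.0, 1.756]
wrist_force: [-3.0, -4.2, 6.4]
finger_gap: 25.5
```

Call:
drive_tool(steps=[{"delta_pos": [0,0,-1],"yaw": 0,"hand": 20},{"delta_pos": [0,0,-0.9],"yaw": 0,"hand": 20},{"delta_pos": [0,0,0],"yaw": 0,"hand": 20},{"delta_pos": [0,0,0],"yaw": 0,"hand": 20}])

```text
clock: 14.25
eef_pos: [587.7, 82.0, 71.1]
eef_rot: [3.141, 0.0, 1.756]
wrist_force: [-3.6, -4.6, 8.6]
finger_gap: 25.5
```

```bash
python3 - <<'E'
from h import *
s=manip.read_state(); print(s['eef_pos'],s['eef_rot'],s['wrist_force'],s['moment'],s['joints'])
E
```

```text
[587.66358136  82.02398406  71.11350144] [3.14103400e+00 4.11198187e-05 1.75583305e+00] [-3.56337924 -4.61495973  8.58176573] [-1.0053071   0.72737903  0.01198637] [ 7.69504129e-02  5.54855168e-01  1.53367141e+00  2.23158870e-05
  1.05250625e+00 -1.08097369e-01]
```

About 13 N down, collar roughly 4.9 mm in. Now the quarter turn clockwise.

Call:
drive_tool(steps=[{"delta_pos": [0,0,0],"yaw": -0.05,"hand": 20},{"delta_pos": [0,0,0],"yaw": -0.05,"hand": 20},{"delta_pos": [0,0,0],"yaw": -0.05,"hand": 20},{"delta_pos": [0,0,0],"yaw": -0.05,"hand": 20},{"delta_pos": [0,0,0],"yaw": 0,"hand": 20}])

```text
clock: 14.67
eef_pos: [588.1, 82.0, 71.4]
eef_rot: [3.14, -0.0, 1.553]
wrist_force: [-2.0, -4.2, 7.7]
finger_gap: 25.6
```

Call:
drive_tool(steps=[{"delta_pos": [0,0,0],"yaw": -0.08,"hand": 20},{"delta_pos": [0,0,0],"yaw": -0.08,"hand": 20},{"delta_pos": [0,0,0],"yaw": -0.08,"hand": 20},{"delta_pos": [0,0,0],"yaw": -0.08,"hand": 20},{"delta_pos": [0,0,0],"yaw": -0.08,"hand": 20}])

```text
clock: 15.08
eef_pos: [588.2, 81.8, 71.4]
eef_rot: [3.14, -0.001, 1.152]
wrist_force: [0.2, -4.7, 6.9]
finger_gap: 26.0
```

```bash
python3 - <<'E'
from h import *
s=manip.read_state(); print(s['eef_pos'],s['eef_rot'],s['wrist_force'],s['moment'])
c=cam('wrist'); save(c,'w8.png')
E
```

```text
[588.15360918  81.84916145  71.36838155] [ 3.13969628e+00 -5.74355624e-04  1.15214001e+00] [ 0.23174426 -4.68283088  6.92640855] [-1.25298632  0.09547631  0.18146888]
```

View pics/w8.png

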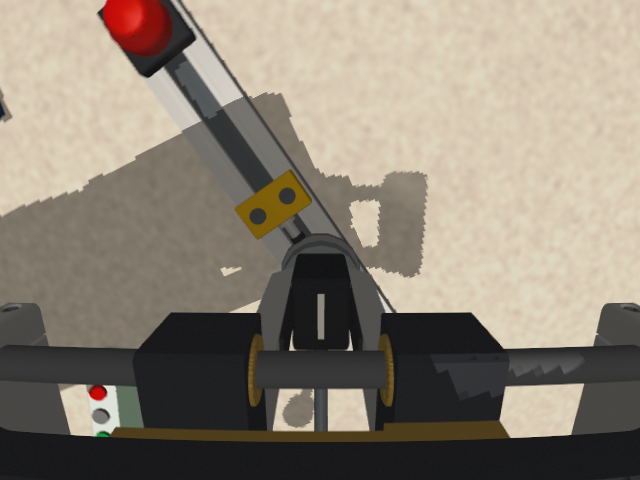

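It's turning freely: the mic stays square in the grip (stripe at u=320) and the turning moment is 0.18 N m. Continuing.

Call:
drive_tool(steps=[{"delta_pos": [0,0,0],"yaw": -0.08,"hand": 20},{"delta_pos": [0,0,0],"yaw": -0.08,"hand": 20},{"delta_pos": [0,0,0],"yaw": -0.08,"hand": 20},{"delta_pos": [0,0,0],"yaw": -0.08,"hand": 20},{"delta_pos": [0,0,0],"yaw": -0.08,"hand": 20}])

```text
clock: 15.55
eef_pos: [588.5, 81.5, 71.4]
eef_rot: [3.139, -0.002, 0.752]
wrist_force: [3.0, -8.9, 4.8]
finger_gap: 25.4
```

Call:
drive_tool(steps=[{"delta_pos": [0,0,0],"yaw": -0.08,"hand": 20},{"delta_pos": [0,0,0],"yaw": -0.08,"hand": 20},{"delta_pos": [0,0,0],"yaw": -0.08,"hand": 20},{"delta_pos": [0,0,0],"yaw": -0.08,"hand": 20},{"delta_pos": [0,0,0],"yaw": 0,"hand": 20}])

```text
clock: 15.97
eef_pos: [589.2, 81.0, 71.4]
eef_rot: [3.138, -0.004, 0.43]
wrist_force: [7.7, -9.9, 3.1]
finger_gap: 25.6
```

Call:
drive_tool(steps=[{"delta_pos": [0,0,0],"yaw": -0.06,"hand": 20},{"delta_pos": [0,0,0],"yaw": -0.06,"hand": 20},{"delta_pos": [0,0,0],"yaw": -0.06,"hand": 20},{"delta_pos": [0,0,0],"yaw": -0.06,"hand": 20},{"delta_pos": [0,0,0],"yaw": 0,"hand": 20}])

```text
clock: 16.38
eef_pos: [589.4, 80.8, 71.4]
eef_rot: [3.139, -0.005, 0.192]
wrist_force: [9.1, -11.1, 0.9]
finger_gap: 25.6
```

```bash
python3 - <<'E'
from h import *
s=manip.read_state(); print(s['eef_pos'],s['eef_rot'],s['wrist_force'],s['moment'])
c=cam('wrist'); save(c,'w9.png')
E
```

```text
[589.43934138  80.84141766  71.43478207] [ 3.13900979 -0.00496307  0.1919324 ] [  9.07812693 -11.14026003   0.85704425] [-2.578538   -1.92920246  0.09234745]
```

View pics/w9.png

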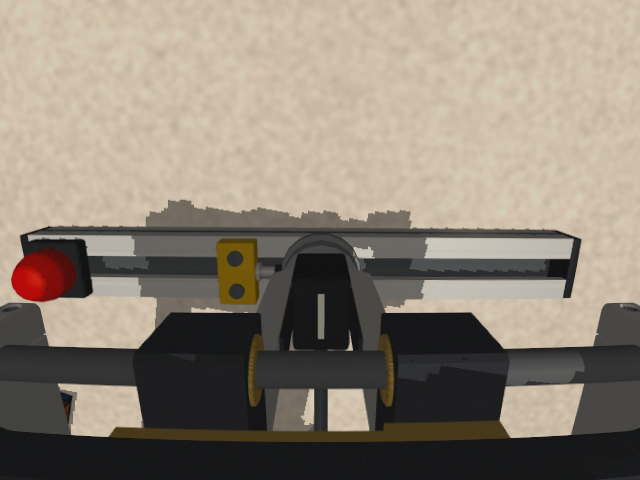

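The quarter turn is complete (yaw 0.192; the rail lies across the view and the arm points near). Side forces have built up to (9,−11) N, so the mic's axis sits about 1 mm off the TCP. I'll relieve that first.

Call:
drive_tool(steps=[{"delta_pos": [0.5,-0.5,0],"yaw": 0,"hand": 20},{"delta_pos": [0.5,-0.5,0],"yaw": 0,"hand": 20},{"delta_pos": [0,0,0],"yaw": 0,"hand": 20}])

```text
clock: 16.68
eef_pos: [589.7, 80.7, 71.4]
eef_rot: [3.141, -0.003, 0.196]
wrist_force: [3.4, -5.8, 4.5]
finger_gap: 25.7
```

Call:
drive_tool(steps=[{"delta_pos": [0.5,-0.2,0],"yaw": 0,"hand": 20},{"delta_pos": [0.5,-0.2,0],"yaw": 0,"hand": 20},{"delta_pos": [0,0,0],"yaw": 0,"hand": 20}])

```text
clock: 16.93
eef_pos: [590.0, 80.7, 71.3]
eef_rot: [-3.142, -0.001, 0.196]
wrist_force: [-0.7, -4.3, 7.7]
finger_gap: 25.6
```

Side forces are settled: about 4 N remains on the buffer. Now I'll ease up so the head seats under the lips.

Call:
drive_tool(steps=[{"delta_pos": [0,0,0.5],"yaw": 0,"hand": 20},{"delta_pos": [0,0,0.5],"yaw": 0,"hand": 20},{"delta_pos": [0,0,0],"yaw": 0,"hand": 20},{"delta_pos": [0,0,0],"yaw": 0,"hand": 20}])

```text
clock: 17.27
eef_pos: [589.9, 80.6, 71.4]
eef_rot: [3.142, -0.001, 0.196]
wrist_force: [4.0, -2.4, -2.5]
finger_gap: 25.6
```

Call:
drive_tool(steps=[{"delta_pos": [0,0,0.5],"yaw": 0,"hand": 20},{"delta_pos": [0,0,0.3],"yaw": 0,"hand": 20},{"delta_pos": [0,0,0],"yaw": 0,"hand": 20},{"delta_pos": [0,0,0],"yaw": 0,"hand": 20}])

```text
clock: 17.6
eef_pos: [589.8, 80.6, 71.6]
eef_rot: [-3.142, -0.001, 0.196]
wrist_force: [7.7, -2.9, -8.5]
finger_gap: 25.6
```

Call:
drive_tool(steps=[{"delta_pos": [0.4,0,-0.5],"yaw": 0,"hand": 20},{"delta_pos": [0.3,0,0],"yaw": 0,"hand": 20},{"delta_pos": [0,0,0],"yaw": 0,"hand": 20},{"delta_pos": [0,0,0],"yaw": 0,"hand": 20}])

```text
clock: 17.93
eef_pos: [590.0, 80.6, 71.5]
eef_rot: [-3.141, 0.001, 0.196]
wrist_force: [2.5, -1.8, -4.9]
finger_gap: 26.1
```

```bash
python3 - <<'E'
from h import *
s=manip.read_state(); print(s['eef_pos'],s['eef_rot'],s['wrist_force'],s['moment'])
c=cam('scene'); I=c['frame'];cv2.imwrite('pics/s10.png',cv2.resize(I[190:340,230:380],None,fx=4,fy=4,interpolation=cv2.INTER_CUBIC)[...,::-1])
E
```

```text
[589.98610189  80.63294843  71.51759334] [-3.14139152e+00  5.94229373e-04  1.95780077e-01] [ 2.53486107 -1.8381207  -4.87238002] [-0.54288429 -0.24671982  0.01093184]
```

View pics/s10.png

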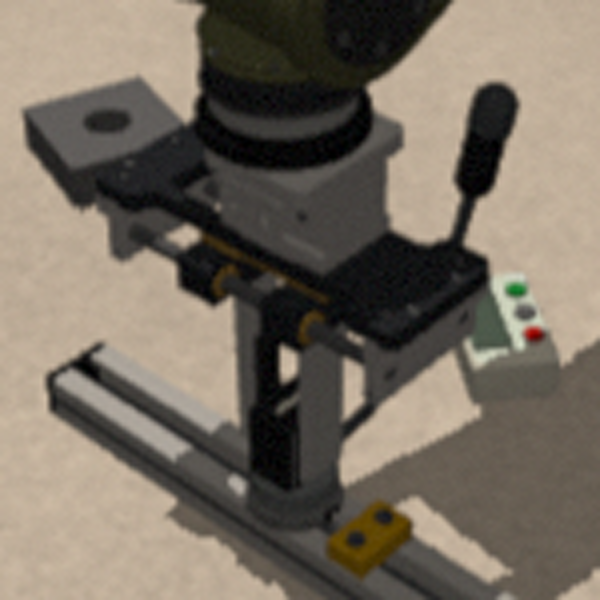

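The mic stands upright with its arm on the near side and the collar against the stop's buffer. Releasing.

Call:
drive_tool(steps=[{"delta_pos": [0,0,0],"yaw": 0,"hand": 28},{"delta_pos": [0,0,0],"yaw": 0,"hand": 34},{"delta_pos": [0,0,0],"yaw": 0,"hand": 46},{"delta_pos": [0,0,0],"yaw": 0,"hand": 46},{"delta_pos": [0,0,0],"yaw": 0,"hand": 46}])

```text
clock: 18.4
eef_pos: [590.2, 80.7, 72.0]
eef_rot: [-3.141, -0.0, 0.196]
wrist_force: [-0.3, -0.1, 0.0]
finger_gap: 45.4
```

```bash
python3 - <<'E'
from h import *
s=manip.read_state(); print(s['eef_pos'],s['eef_rot'],s['wrist_force'],s['finger_gap'])
c=cam('wrist'); save(c,'w11.png'); np.save('w11.npy',cloud(c))
E
```

```text
[590.19606691  80.6825641   71.97415248] [-3.14145386e+00 -1.22381115e-04  1.95879811e-01] [-0.31203231 -0.10021007  0.01375242] 45.411001672060614
```

View pics/w11.png

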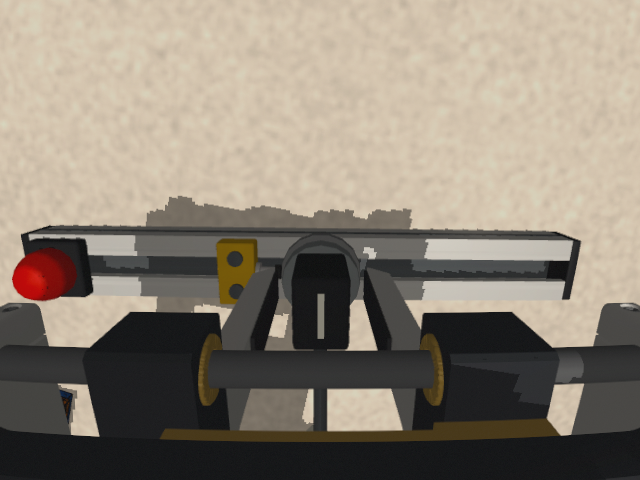

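Released, and the mic stayed put (grip still centred at u≈321). Next I'll rise straight up and check.

Call:
drive_tool(steps=[{"delta_pos": [0,0,10],"yaw": 0,"hand": 46},{"delta_pos": [0,0,20],"yaw": 0,"hand": 46},{"delta_pos": [0,0,30],"yaw": 0,"hand": 46},{"delta_pos": [0,0,35],"yaw": 0,"hand": 46},{"delta_pos": [0,0,35],"yaw": 0,"hand": 46}])

```text
clock: 18.87
eef_pos: [589.8, 80.5, 204.0]
eef_rot: [-3.142, 0.0, 0.196]
wrist_force: [1.6, -0.5, 0.2]
finger_gap: 45.8
```

Call:
drive_tool(steps=[{"delta_pos": [0,0,35],"yaw": 0,"hand": 46},{"delta_pos": [0,0,25],"yaw": 0,"hand": 46},{"delta_pos": [0,0,10],"yaw": 0,"hand": 46},{"delta_pos": [0,0,0],"yaw": 0,"hand": 46},{"delta_pos": [0,0,0],"yaw": 0,"hand": 46}])

```text
clock: 19.28
eef_pos: [589.9, 80.5, 271.0]
eef_rot: [-3.141, 0.001, 0.196]
wrist_force: [-0.6, 0.2, -0.3]
finger_gap: 46.1
```

```bash
python3 - <<'E'
from h import *
s=manip.read_state(); print(s['eef_pos'],s['eef_rot'],s['finger_gap'])
c=cam('wrist'); save(c,'w12.png'); W=cloud(c); np.save('w12.npy',W);Z=W[...,2]
m=(Z>84)&(Z<95)&(np.hypot(W[...,0]-590,W[...,1]-81)<40)
n,l,st,ce=cv2.connectedComponentsWithStats(m.astype(np.uint8));i=1+np.argmax(st[1:,4]);Q=W[l==i]
print('grip top',cv2.minAreaRect(Q[:,:2].astype(np.float32)),np.median(Q[:,2]))
A=np.c_[Q[:,:2],np.ones(len(Q))];print('top tilt',np.linalg.lstsq(A,Q[:,2],rcond=None)[0][:2])
x,y,w,h=st[i,:4];print(ray_plane(c,[[x+w/2-.5,y+h/2-.5]],89))
m=(Z>170)&(np.hypot(W[...,0]-443,W[...,1]-53)<60)&(Z<210);print('tip',m.sum(),W[m].mean(0) if m.any() else '',W[m][:,2].max() if m.any() else '')
I=c['frame'];hsv=cv2.cvtColor(I,cv2.COLOR_RGB2HSV)
I2=cam('scene')['frame'];cv2.imwrite('pics/s12.png',cv2.resize(I2[170:340,230:430],None,fx=3.5,fy=3.5,interpolation=cv2.INTER_CUBIC)[...,::-1])
E
```

```text
[589.93216566  80.54081977 270.99284472] [-3.14146152e+00  8.08503061e-04  1.95737872e-01] 46.05991083140164
grip top ((587.7610473632812, 78.87693786621094), (35.81550216674805, 26.577987670898438), 10.606053352355957) 87.10429865792446
top tilt [-0.00357146 -0.00469604]
[[588.63569373  78.91660154  89.        ]]
tip 884 [447.60830575  51.73670386 183.45884213] 193.43887196157962
```

View pics/w12.png

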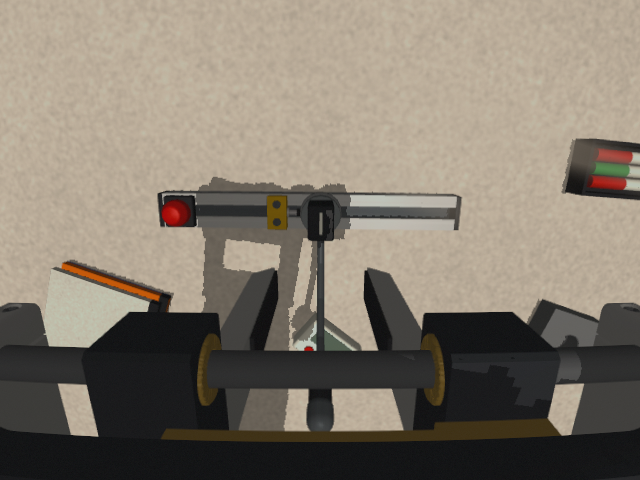

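View pics/s12.png

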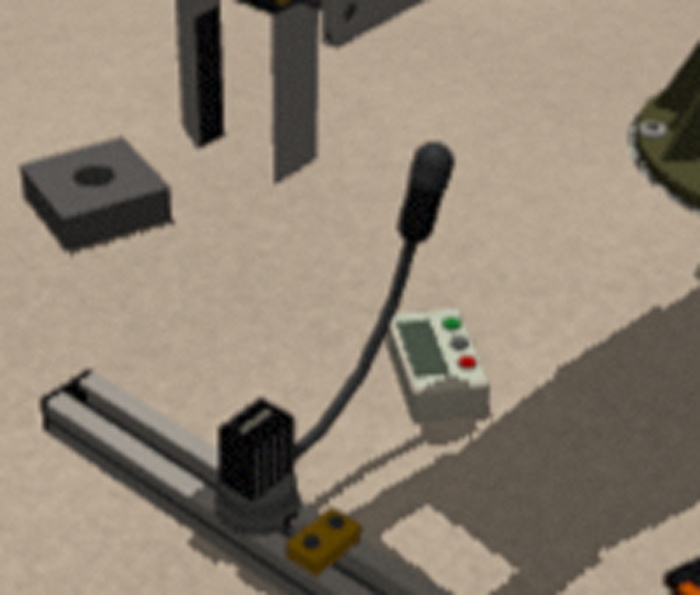

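```bash
python3 - <<'E'
from h import *
c=cam('wrist'); I=c['frame'];W=cloud(c);Z=W[...,2]
cv2.imwrite('pics/w13.png',cv2.resize(I[180:250,250:360],None,fx=7,fy=7,interpolation=cv2.INTER_CUBIC)[...,::-1])
p=np.array([588.3,78.9]);u=np.array([-.184,.983]);v=np.array([.983,.184])
D=W[...,:2]-p; a=D@u;b=D@v
m=(abs(b)<18)&(abs(b)>9)&(((a<-30)&(a>-100)));print('rail top z',np.nanmedian(Z[m]))
m=(abs(b)<15)&(a>41)&(a<55)&(Z>33);print('stop z',np.nanmedian(Z[m]),'stop face a',np.percentile(a[(abs(b)<15)&(Z>35)&(a>30)&(a<70)],[0,2,50,98,100]))
t=W[...,2]; m=(Z>37)&(Z<55)&(np.hypot(a,b)<40); Q=np.c_[b[m],a[m]].astype(np.float32)
m=(Z>44)&(Z<52)&(np.hypot(a,b)<26);print('shoulder z',np.median(Z[m]),m.sum())
m=(abs(b)<3)&(a>20)&(a<42);
for aa in range(18,42,1):
    k=m&(abs(a-aa)<.7); print(aa,np.round(np.nanmedian(Z[k]),1) if k.any() else None,end=' ')
# bystanders vs initial via desk positions: timer from wrist/top
W0=np.load('top_cloud.npy')
E
```

```text
rail top z 323.22049712807245
stop z 37.95475277414252 stop face a [30.00367877 30.14436082 34.03833309 58.9294628  60.31222918]
shoulder z 47.08733080815182 358
18 None 19 None 20 47.4 21 47.0 22 46.0 23 291.2 24 346.0 25 347.1 26 34.4 27 33.6 28 33.0 29 33.0 30 7.3 31 32.9 32 32.9 33 32.3 34 32.7 35 33.0 36 32.9 37 36.5 38 36.8 39 37.4 40 37.4 41 38.0
```

View pics/w13.png

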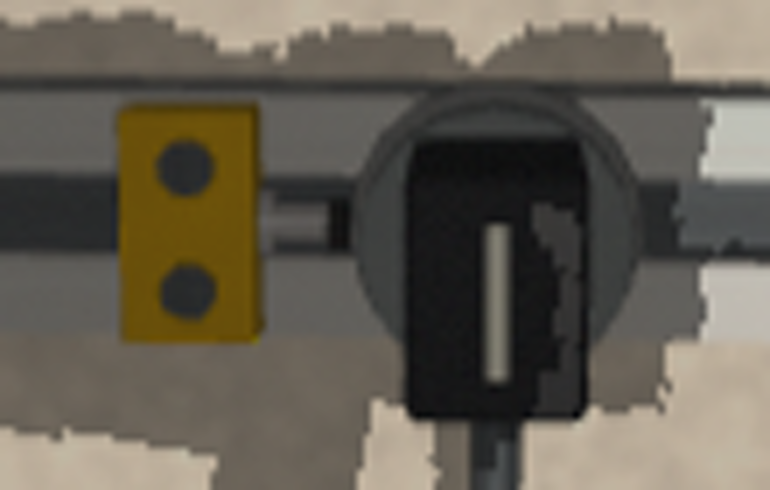

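```bash
python3 - <<'E'
import cv2,numpy as np
for f in ['w9.png','w11.png','w12.png']:
    I=cv2.imread('pics/'+f);h=cv2.cvtColor(I,cv2.COLOR_BGR2HSV)
    y=(h[...,0]>18)&(h[...,0]<32)&(h[...,1]>150)&(h[...,2]>80);y[320:]=0;vu=np.argwhere(y)
    r=315 if f!='w12.png' else 225
    g=I[r,290:350].mean(1); s=290+np.where(g>100)[0]
    print(f,'stop u',vu[:,1].min(),vu[:,1].max(),'stripe',s[[0,-1]] if len(s) else None)
# bystanders in scene: first vs now
from h import *
a=cv2.imread('pics/scene0.png');b=cam('scene')['frame'][...,::-1]
d=np.abs(a.astype(int)-b).sum(2)
for n,(x0,x1,y0,y1) in dict(pens=(140,200,230,280),timer=(338,372,255,292),cds=(420,536,308,394)).items():
    print(n,(d[y0:y1,x0:x1]>90).mean())
print(manip.read_state()['clock'])
E
```

```text
w9.png stop u 216 256 stripe [318 323]
w11.png stop u 216 254 stripe [290 323]
w12.png stop u 267 286 stripe [320 321]
pens 0.0
timer 0.07154213036565978
cds 0.010024057738572574
19.4833
```

```bash
python3 - <<'E'
from cell import manip
print(manip.sign_off())
E
```

```text
the job is handed in; nothing more can be done
None
```

I handed the job in at about 19.5 s. The mic is locked in the rail, released, and resting against the stop's buffer. The sign-off gave no verdict.

**What I did:** I gripped the mic across the ribbed block and lowered its foot into the slot about 69 mm short of the stop. I slid it until the buffer was in about 2.3 mm (about 4.6 N at the wrist), pressed down with about 13 N and gave it the quarter turn clockwise. I tested the lock with a light upward pull, then let go and raised the gripper clear.

**Last checks:**

| Check | Reading |
|---|---|
| Arm square to the rail | same angle to within measurement (10.6° for both) |
| Tilt | about 0.005 rad |
| Axis to slot middle | about 0.2 mm |
| Buffer | touching the collar in the last picture |
| Movement on release | no visible shift |
| Pens and CD cases | unchanged in the scene picture |
| Timer | about 7 % of its patch changed, which I put down to shadow |

**What disagreed or is uncertain:**
- **Side force:** it built up during the turn to about 12.6 N along the rail at the wrist, because the mic's axis sat about 1 mm off the tool. I eased it to about 4 N before letting go. I can't separate buffer force from friction, so I can't rule out a brief peak near the 12 N stop limit.
- **Lock height:** the raw camera height came out 1–2 mm low. The stop's top read low by the same amount, so I take the mic to be at its locked height.
- **Buffer force after release:** I didn't measure it. About 2 mm of compression would give roughly 4 N.
- **Sideways shift:** comparing the tool and camera positions suggested the mic moved about 1.4 mm along the rail, which would reduce the buffer compression. The close-up pictures before and after release show no such movement.

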